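# Restock the rooftop grill cart's tool tray

### The job

Put the grill cart's black tray in order from what was left on the wooden board: lay the green tongs flat in the long green bin and the steel grill fork flat in the long steel pan, and stand the lidded glass salt cellar in the white saucer and the pepper shaker in the small cork coaster. Keep the salt and the pepper upright all the way and set the glass salt cellar down gently rather than dropping it. The red raw-meat tongs and the amber candle jar do not belong in the tray: leave them where they lie on the board.

Things in the scene. Friction and masses are not known exactly. Their poses are not given: they have to be found in the camera images.
- green_tongs: Green silicone and steel kitchen tongs, locked shut, rigid, lying on their side: 236 mm long, 34 mm wide over the parallel sleeves (37 mm at the tips), 24 mm high. Origin: underside, mid-length; x towards the tips, z up. Grip across (along y) at x = +10 mm, near the balance point. On a wooden board 18 mm thick; goes in the green bin, either way round.
- grill_fork: Two-pronged steel grill fork, 275 mm long, lying flat. Handle bar 22 mm wide, 18 mm high, x = -125 to 0 mm; then a thin shank and two prongs (32 mm wide overall) to x = +137 mm. Origin: underside, mid-length; x to the prongs, z up. Balance point near x = -23 mm: grip there across y. On the wooden board; goes in the steel pan, either way round.
- salt_cellar: Clear glass salt cellar full of white salt, with a steel lid (fixed on) and a small knob: 60 mm diameter, straight sides up to 46 mm, lid to 53 mm (58 mm across), knob top at 63 mm. Origin: centre of its underside, z up. Stands on the wooden board; goes in the white saucer.
- pepper_shaker: Aluminium pepper shaker with a black domed perforated cap: 40 mm diameter, straight to 46 mm, 60 mm high. Origin: centre of its underside, z up. Stands on the wooden board; goes in the cork coaster.
- green_bin: Long green plastic bin, the place of the green tongs. Shallow dish fixed in the black tray: outside 300 (its x) x 98 (its y) x 17 mm high, walls and floor 3 mm, inside 294 x 92 mm. Origin: centre of its underside, 4 mm above the cart top; inner floor 3 mm above the origin. Beside the steel pan, long sides parallel.
- steel_pan: Long bare stainless steel pan, the place of the grill fork. Shallow dish fixed in the black tray: outside 300 (its x) x 98 (its y) x 17 mm high, walls and floor 3 mm, inside 294 x 92 mm. Origin: centre of its underside, 4 mm above the cart top; inner floor 3 mm above the origin. Beside the green bin, long sides parallel.
- white_saucer: Larger round white ceramic saucer with an upright rim, the place of the salt cellar: outside diameter 88 mm, inside 80 mm. Fixed in the black tray. Origin: centre of its underside, 4 mm above the cart top; inner floor 4 mm and rim top 14 mm above the origin. 
- cork_coaster: Smaller round cork coaster with an upright rim, the place of the pepper shaker: outside diameter 66 mm, inside 58 mm. Fixed in the black tray. Origin: centre of its underside, 4 mm above the cart top; inner floor 4 mm and rim top 14 mm above the origin. 
- red_tongs: Red silicone and steel kitchen tongs, locked shut, rigid, lying on their side: 236 mm long, 34 mm wide over the parallel sleeves (37 mm at the tips), 24 mm high. Origin: underside, mid-length; x towards the tips, z up. For raw meat: does not belong in the tray, stays on the wooden board.
- candle_jar: Amber glass candle jar with yellow wax and a flat black lid: 60 mm diameter, 55 mm high. Origin: centre of its underside, z up. Looks like the salt cellar but does not belong in the tray; stays on the wooden board.
Not all that is in view belongs to the job. Leave any pink look-alike of the cork_coaster alone. Leave any purple look-alike of the pepper_shaker alone.

How it is judged (in metres and radians):
At the end, for the whole second after the job is handed in: Tongs flat on the floor of the green bin, fork flat in the steel pan, salt in the white saucer and pepper in the cork coaster, each on its floor within 14 mm of centre and upright (0.05 rad); red tongs and candle jar within 25 mm of their start; all released and at rest (x of green_tongs in the frame of green_bin between -0.03 and 0.03 m and y of green_tongs in the frame of green_bin between -0.04 and 0.04 m and z of green_tongs in the frame of green_bin between -0.002 and 0.009 m and angle between each of green_tongs, grill_fork, salt_cellar, pepper_shaker's own z axis and vertical below 0.05 rad and x of grill_fork in the frame of steel_pan between -0.03 and 0.03 m and y of grill_fork in the frame of steel_pan between -0.04 and 0.04 m and z of grill_fork in the frame of steel_pan between -0.002 and 0.009 m and horizontal distance between salt_cellar and white_saucer below 0.014 m and z of salt_cellar in the frame of white_saucer between -0.002 and 0.009 m and horizontal distance between pepper_shaker and cork_coaster below 0.014 m and z of pepper_shaker in the frame of cork_coaster between -0.002 and 0.009 m and linear speed of each of green_tongs, grill_fork, salt_cellar, pepper_shaker, red_tongs, candle_jar below 0.02 m/s and distance of each of red_tongs, candle_jar from where it was at the start of the episode below 0.025 m); the robot touches nothing.
It fails at once if the salt cellar is tipped more than about 35 degrees (angle between salt_cellar's own z axis and vertical above 0.6 rad).
It fails at once if the pepper shaker is tipped more than about 35 degrees (angle between pepper_shaker's own z axis and vertical above 0.6 rad).
It fails at once if the salt cellar is dropped or banged into its saucer (faster than 0.4 m/s just above it) (linear speed of salt_cellar above 0.4 m/s and horizontal distance between salt_cellar and white_saucer below 0.03 m and z of salt_cellar in the frame of white_saucer below 0.03 m).
It fails at once if the red tongs are moved more than 25 mm (distance of red_tongs from where it was at the start of the episode above 0.025 m).
It fails at once if the candle jar is moved more than 25 mm (distance of candle_jar from where it was at the start of the episode above 0.025 m).
It also fails if it takes over 115 s, if anything falls off the work surface, if the arm or the gripper's body presses on something with over 40 N, if the wrist force passes 120 N, or if a joint passes its speed limit or range.

### The arm

A 6-joint arm with a two-finger parallel gripper is mounted at the origin on the work surface. World frame = base frame: x ahead of the robot, y to its left, z up, the work surface at z = 0. Lengths are in mm, angles in rad, forces in N, time in s.
With the tool pointing down it reaches from about 400 to 825 mm from the base axis. Payload 7 kg.
Tool frame: the origin (TCP) lies midway between the tips of the shut fingers; the grasp point (between the pads) lies 19 mm behind it; z points along the fingers, y is the line along which they close (so a half turn about z gives the same grasp; the last joint's range is limited). The gripper opens to 85 mm and grips with 20 to 120 N. Pads are 22 mm wide; open, the fingers measure 114 mm over their backs; the gripper's body (76 mm by 85 mm) begins 54 mm behind the grasp point. The pads swing forward as they close: fully open they stand 13 mm farther back than shut.
Start: joints at [1.56, 0.359, 0.012, 0, -1.224, -0.288], TCP at [198.711, 645.065, 231.302] pointing down, gripper open.
Joint ranges: [-3.07, 3.07], [-1.43, 2.12], [-1.02, 1.25], [-3.03, 1.67], [-3.05, -0], [-3.03, 3.03]. Speed limits (rad/s): [2.39, 2.39, 3.01, 3.14, 3.14, 3.14].

### API

Orientations are given as a rotation vector (axis times angle).
In Python, from bench import robot, viewer gives the robot as it stands. The module is installed in compiled form; this text tells all that it offers.
- The arm moves only by the tool send_rows, never from a script. Its argument "plan" is a list that holds one entry, the list of rows, each a list of 5 numbers: the shift along the tool's x, y, z in units of 500 mm (1.0 is 500 mm), then the turn about the tool's z in units of 0.5 rad (1.0 is 0.5 rad), then the opening, from 0 (shut) to 1 (fully open). A call has 1 to 12 rows; each row shifts and turns the commanded pose from where the row before left it, along the tool's axes as they then stand; what a row does not reach is not made up. A row lasts 1/8 s, in which the tool goes at most 62.5 mm and 10.7 degrees, less where a joint would pass 70% of its speed; a pose out of reach is approached as far as the arm can. A call with a number of a shift or a turn outside -1 to 1 is refused whole. A call with a gripper value outside its range is refused whole. The fingers move at their own pace and stop on an object; "grip_force" is the grip in N (left out, the last holds). Time passes only in rows, so rows that do not move let the fingers close. It gives the time, the measured TCP pose, the force, the opening and the grip force at its end, in the units of the state.
- robot.get_obs(): the state, without advancing time (a new reading comes with each control period).
- viewer.camera(name): name is "scene" or "top"; returns a dict with "img" (400x640x3 uint8, red, green, blue), "fx", "fy", "cx", "cy" (pixels), "pose" (4x4, takes a point from camera to world coordinates). Camera axes: x right, y down, z forward; pixel columns grow to the right and rows downward; lengths in mm; the calibration is good to about 2 mm. A picture is of the moment at which its call begins. There is no depth.
- robot.hand_in(): hands the job in; it is judged then, once.
The state is a dict: "time": time; "q": joint angles; "joint_vel": joint speeds; "effort": joint torques, N m; "ee_pos": TCP position; "eef_rot": TCP orientation; "force": force on the tool from outside, world axes, zero at the start; "torque": the same for the moment, N m; "opening": finger opening in mm; "grasp_force": force on a finger pad.
Only numpy, scipy, OpenCV 4.12 (cv2) and the standard library are available. Lean on these libraries where they do the work, as an engineer would, in place of code of your own. Each camera call takes 0.05 s, during which the arm holds its last target. There are 200 camera calls.

## Working session

There is one attempt and no reset: what is moved stays moved. The work goes in short steps, Python scripts to look and compute and a tool call to move; the robot and the scene stay as the last step left them, time stands still between calls to the robot, and variables do not carry over. Pictures are saved under pics/ and viewed, at most 14 in all, crops included, and the job is handed in when it is done.

Besides the shell and the picture viewer there is one more tool, called after ">>>" as name([rows], argument=value, ...), one row to a line, values as JSON. send_rows: Moves the arm, as the interface text tells. Its arguments: {"type":"object","properties":{"plan":{"type":"array"},"grip_force":{"type":"number"}},"required":["plan"]}

```bash
mkdir -p pics; python3 - <<'E'
from bench import robot, viewer
import cv2
for n in("top","scene"):
    c=viewer.camera(n); cv2.imwrite(f"pics/{n}0.png",c["img"][:,:,::-1]); print(n,c["fx"],c["fy"],c["cx"],c["cy"],c["pose"].round(4).tolist() if hasattr(c["pose"],"round") else c["pose"])
print(robot.get_obs())
E
```

```text
top 374.0396773015478 374.0396773015478 312.56331758121337 201.91907449124744 [[-0.0187, -0.9853, 0.1697, 305.3051], [-0.9997, 0.0213, 0.0138, 41.2321], [-0.0172, -0.1694, -0.9854, 983.2718], [0.0, 0.0, 0.0, 1.0]]
scene 412.06198736647684 412.06198736647684 317.9482274646575 194.40253550585612 [[0.4389, 0.7009, -0.5622, 1223.9483], [0.8984, -0.3536, 0.2605, -283.5464], [-0.0162, -0.6194, -0.7849, 1096.7675], [0.0, 0.0, 0.0, 1.0]]
{'time': 0.1, 'q': array([ 1.56011317e+00,  3.59302595e-01,  1.11247580e-02, -2.97422603e-04,
       -1.22408159e+00, -2.88093424e-01]), 'joint_vel': array([ 0.00028904, -0.00102839,  0.00234438,  0.00074439,  0.00185762,
       -0.00092911]), 'effort': array([-8.52494231e-04, -5.84763980e+01,  2.94108349e+01,  6.95449457e+00,
       -3.24348985e-03,  1.32413342e-05]), 'ee_pos': array([198.59385576, 644.66718033, 230.45636313]), 'eef_rot': array([ 3.10510774e+00, -4.67509305e-01, -1.17244434e-04]), 'force': array([0.75252902, 0.38356581, 0.40610311]), 'torque': array([-0.02608111,  0.01628148,  0.00973049]), 'grasp_force': 0.0, 'opening': 85.21125044164438}
```

View pics/top0.png

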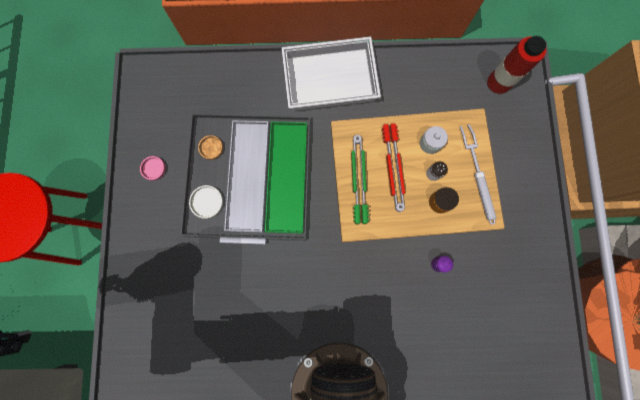

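View pics/scene0.png

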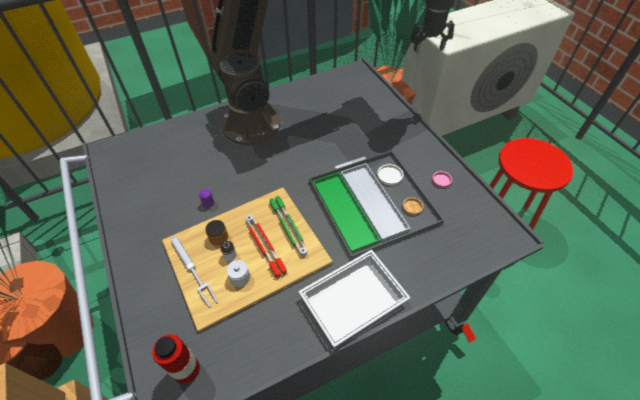

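The top view shows the board on the right with green tongs (360,180), red tongs (394,167), salt (434,139), pepper (438,170), candle (445,200) and fork (478,172). The tray on the left holds the green bin (288,178), steel pan (248,177), saucer (207,202) and cork (210,147). The pink coaster (152,168) and purple shaker (443,263) are look-alikes. Next I'll enlarge both areas.

```bash
python3 - <<'E'
import cv2
t=cv2.imread("pics/top0.png")
cv2.imwrite("pics/b.png",cv2.resize(t[100:250,325:510],None,fx=4,fy=4,interpolation=cv2.INTER_CUBIC))
cv2.imwrite("pics/t.png",cv2.resize(t[105:245,180:320],None,fx=4,fy=4,interpolation=cv2.INTER_CUBIC))
E
```

```text
(no output)
```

View pics/b.png

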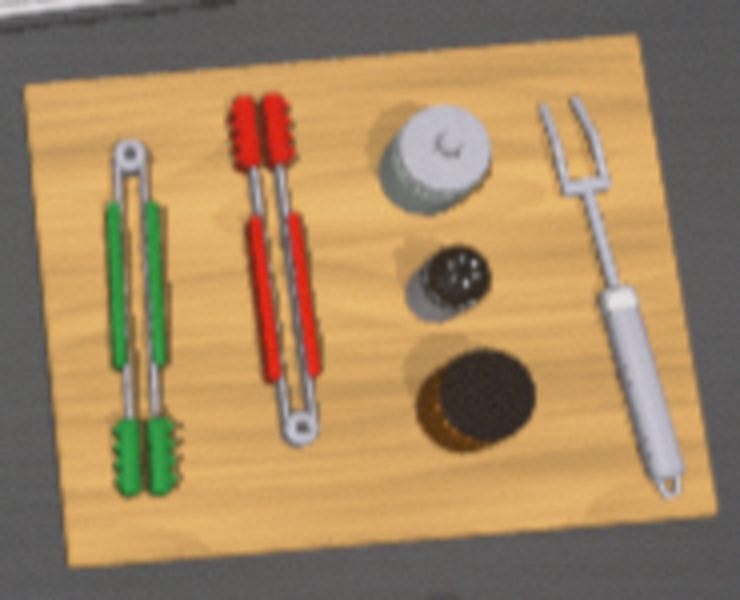

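View pics/t.png

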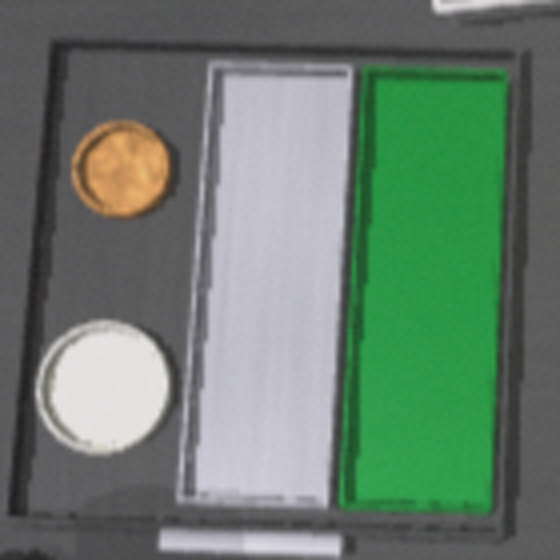

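Clear: the salt is the steel-lidded jar with a knob (crop 445,150), the candle has a flat black lid (487,396), the pepper has a perforated cap (460,275). The purple shaker and pink coaster are outside the board and the tray.

```bash
cat > h.py <<'E'
import numpy as np
CAM={"top":(374.04,312.563,201.919,np.array([[-0.0187,-0.9853,0.1697,305.3051],[-0.9997,0.0213,0.0138,41.2321],[-0.0172,-0.1694,-0.9854,983.2718]])),
"scene":(412.062,317.948,194.4025,np.array([[0.4389,0.7009,-0.5622,1223.9483],[0.8984,-0.3536,0.2605,-283.5464],[-0.0162,-0.6194,-0.7849,1096.7675]]))}
def ray(u,v,z,c="top"):
    f,cx,cy,P=CAM[c]; d=P[:,:3]@np.array([(u-cx)/f,(v-cy)/f,1]); return (P[:,3]+d*(z-P[2,3])/d[2])[:2]
def proj(p,c="top"):
    f,cx,cy,P=CAM[c]; q=P[:,:3].T@(np.array(p)-P[:,3]); return np.array([f*q[0]/q[2]+cx,f*q[1]/q[2]+cy])
def bc(u,v,z): return ray(325+(u+.5)/4-.5,100+(v+.5)/4-.5,z)
def tc(u,v,z): return ray(180+(u+.5)/4-.5,105+(v+.5)/4-.5,z)
E
python3 - <<'E'
from h import *
np.set_printoptions(precision=1,suppress=True)
def show(n,f,pts,z):
    a=np.array([f(*p,z) for p in pts]); print(n,a.tolist() if 0 else a.round(1).tolist(),"mean",a.mean(0)); return a
g=show("bin",tc,[(360,68),(508,72),(492,512),(340,508)],21)
p=show("pan",tc,[(212,62),(352,67),(333,505),(180,500)],21)
for a in(g,p):
    d=(a[0]+a[1]-a[2]-a[3])/2; print(np.linalg.norm(d),np.linalg.norm(a[0]-a[1]),np.degrees(np.arctan2(d[1],d[0])))
show("saucer",tc,[(36,387),(172,387),(104,320),(104,455)],18)
show("cork",tc,[(72,168),(172,168),(122,120),(122,217)],18)
for n,pts,z in[("green",[(130,140),(147,496)],30),("greenpiv",[(130,155)],38),("sleeves",[(107,287),(167,287)],30),("red",[(262,94),(299,445)],30),("fork",[(560,99),(671,496)],27),("handle",[(620,292),(667,478)],36)]:
    a=show(n,bc,pts,z)
    if len(a)>1:d=a[0]-a[1];print("  len",np.linalg.norm(d),"ang",np.degrees(np.arctan2(d[1],d[0])))
show("saltlid",bc,[(398,150),(491,150),(445,105),(445,195)],71)
show("knob",bc,[(450,146)],79)
show("pep",bc,[(462,270)],76)
show("candle",bc,[(439,396),(536,396),(487,349),(487,442)],73)
for w in [(.0,0)]: pass
E
```

```text
bin [[694.8, 167.2], [689.4, 66.7], [391.3, 81.8], [395.9, 179.9]] mean [542.9 123.9]
pan [[701.7, 268.2], [695.7, 172.7], [397.9, 184.4], [403.2, 283.7]] mean [549.6 227.2]
298.7985230369586 100.62526036992149 -2.6614697179591884
298.43292071216814 95.70743127012715 -2.6187750691235254
saucer [[480.1, 381.3], [478.1, 291.3], [524.2, 337.6], [434.0, 334.9]] mean [479.1 336.3]
cork [[629.8, 362.5], [628.2, 294.6], [663.0, 329.5], [594.7, 327.6]] mean [628.9 328.5]
green [[648.7, -67.5], [410.5, -69.1]] mean [529.6 -68.3]
  len 238.2078025307751 ang 0.3843166353742647
greenpiv [[635.5, -66.2]] mean [635.5 -66.2]
sleeves [[548.4, -48.5], [547.5, -87.7]] mean [548.  -68.1]
  len 39.18267567431869 ang 88.67494699522787
red [[678.7, -156.8], [441.3, -167.7]] mean [ 560.  -162.2]
  len 237.59512190325125 ang 2.6349879680034554
fork [[671.3, -355.4], [404.0, -402.4]] mean [ 537.6 -378.9]
  len 271.42585479979033 ang 9.976136970421884
handle [[535.9, -378.7], [414.5, -396.9]] mean [ 475.2 -387.8]
  len 122.74584051278418 ang 8.500278142767161
saltlid [[623.1, -232.2], [621.6, -290.8], [652.3, -264.0], [592.7, -259.6]] mean [ 622.4 -261.6]
knob [[622.1, -262.5]] mean [ 622.1 -262.5]
pep [[542.4, -264.9]] mean [ 542.4 -264.9]
candle [[463.8, -245.7], [462.5, -305.0], [492.6, -277.4], [434.6, -272.8]] mean [ 463.4 -275.2]
```

>>> send_rows([
  [[0,0,0,-0.3,0.7],[0,0,0,-0.297,0.7],[0.046,0.102,0,0,0.7],[0.046,0.102,0,0,0.7],[0.046,0.102,0,0,0.7],[0.046,0.102,0,0,0.7],[0,0,0,0,0.7],[0,0,0,0,0.7]],
])

```text
time: 1.1
ee_pos: [290.8, 441.1, 231.5]
eef_rot: [-3.141, 0.001, -0.0]
force: [-0.2, 0.5, 0.4]
opening: 59.7
grasp_force: 0.0
```

>>> send_rows([
  [[0.046,0.102,0,0,0.7],[0.046,0.102,0,0,0.7],[0.046,0.102,0,0,0.7],[0.046,0.102,0,0,0.7],[0.046,0.102,0,0,0.7],[0.046,0.102,0,0,0.7],[0.046,0.102,0,0,0.7],[0.046,0.102,0,0,0.7],[0.046,0.102,0,0,0.7],[0.044,0.1,0,0,0.7],[0,0,0,0,0.7],[0,0,0,0,0.7]],
])

```text
time: 2.6
ee_pos: [519.8, -67.6, 230.6]
eef_rot: [3.141, -0.001, -0.002]
force: [0.3, 0.0, -0.6]
opening: 60.2
grasp_force: 0.0
```

>>> send_rows([
  [[0,0,0.1,0,0.7],[0,0,0.1,0,0.7],[0,0,0.1,0,0.7],[0,0,0.06,0,0.7],[0,0,0.04,0,0.7],[0,0,0.021,0,0.7],[0,0,0,0,0.7],[0,0,0,0,0],[0,0,0,0,0],[0,0,0,0,0],[0,0,0,0,0],[0,0,0,0,0]],
], grip_force=60)

```text
time: 4.1
ee_pos: [520.4, -67.8, 22.0]
eef_rot: [-3.141, 0.0, -0.004]
force: [-1.6, 2.2, 6.5]
opening: 32.5
grasp_force: 60.6
```

>>> send_rows([
  [[0,0,-0.02,0,0],[0,0,-0.08,0,0],[0,0,-0.1,0,0],[0.006,-0.096,0,0,0],[0.007,-0.096,0,0,0],[0.007,-0.096,0,0,0],[0.006,-0.096,0,0.1,0],[0,0,0,0,0],[0,0,0,0,0]],
])

```text
time: 5.22
ee_pos: [532.2, 123.9, 121.1]
eef_rot: [3.141, -0.078, -0.0]
force: [-0.7, 0.5, -1.0]
opening: 32.6
grasp_force: 60.0
```

```bash
python3 - <<'E'
from bench import viewer
import cv2
c=[cv2.resize(viewer.camera(n)["img"][a:b,e:f,::-1],(400,400)) for n,a,b,e,f in(("top",90,260,160,330),("scene",120,290,250,420))]
cv2.imwrite("pics/l1.png",cv2.hconcat(c))
E
```

```text
(no output)
```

View pics/l1.png

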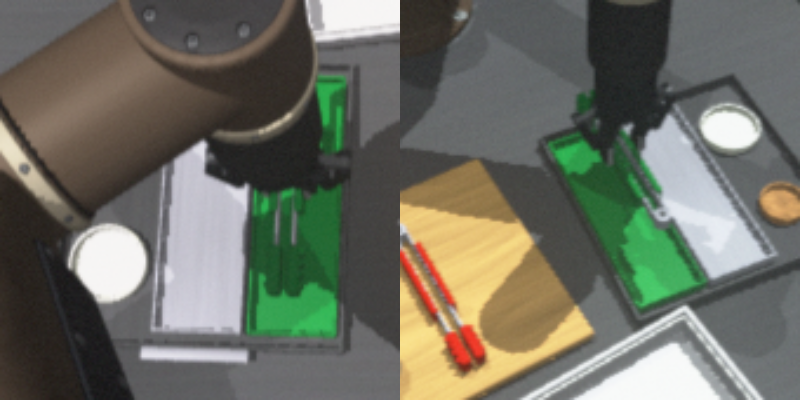

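Tongs held level above the green bin (tips near (290,290) in the left pane). Lower and release.

>>> send_rows([
  [[0,0,0.08,0,0],[0,0,0.07,0,0],[0,0,0.04,0,0],[0,0,0.02,0,0],[0,0,0.01,0,0],[0,0,0,0,0],[0,0,0,0,0.52],[0,0,0,0,0.52],[0,0,0,0,0.52]],
])

```text
time: 6.45
ee_pos: [532.7, 124.1, 11.1]
eef_rot: [-3.14, 0.079, -0.001]
force: [-0.4, 0.1, -0.2]
opening: 44.6
grasp_force: 0.0
```

>>> send_rows([
  [[0,0,-0.06,0,0.52],[0,0,-0.1,0,0.52],[0,0,-0.1,-0.1,0.8],[0.002,0.098,0,0,0.8],[0.002,0.098,0,0,0.8],[0.002,0.098,0,0,0.8],[0.002,0.098,0,0,0.8],[0.002,0.098,0,0,0.8],[0.002,0.098,0,0,0.8],[0.003,0.098,0,0,0.8],[0.003,0.092,0,0,0.8],[0,0,0,0,0.8]],
])

```text
time: 7.95
ee_pos: [541.0, -267.8, 140.3]
eef_rot: [3.141, -0.006, -0.001]
force: [-1.1, 0.6, -0.5]
opening: 68.3
grasp_force: 0.0
```

```bash
python3 - <<'E'
from bench import viewer
import cv2
c=[cv2.resize(viewer.camera(n)["img"][a:b,e:f,::-1],(400,400)) for n,a,b,e,f in(("top",90,260,160,330),("scene",180,330,160,310))]
cv2.imwrite("pics/l2.png",cv2.hconcat(c))
E
```

```text
(no output)
```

View pics/l2.png

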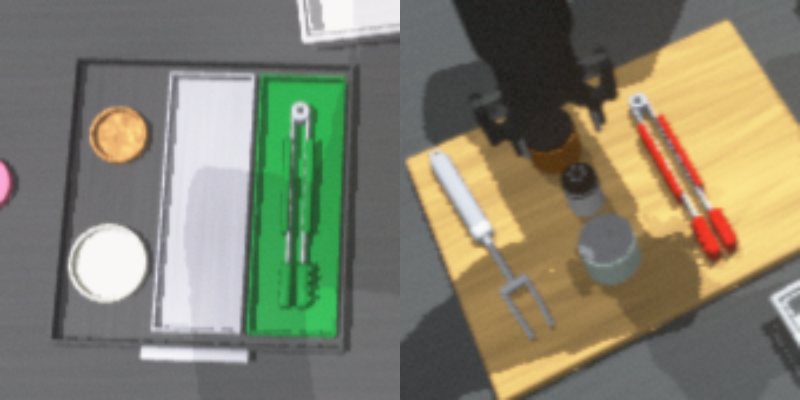

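Tongs lie flat in the bin. Checking the pepper and salt positions with the scene camera: cap at (226.8,246.8), salt lid centre about (608-400=208,236) in the crop → (238,268.5).

```bash
python3 -c "
from h import *
print(proj((542.4,-264.9,76),'scene'),ray(226.8,246.8,76,'scene'),proj((622.4,-262,71),'scene'),ray(238,268.5,71,'scene'))"
```

```text
[225.83427444 245.67455876] [ 547.26698051 -263.59501268] [236.15994014 268.32594204] [ 625.21511694 -257.58089224]
```

>>> send_rows([
  [[0.004,-0.006,0,0,0.8],[0,0,0.08,0,0.8],[0,0,0.06,0,0.8],[0,0,0.04,0,0.8],[0,0,0.027,0,0.8],[0,0,0,0,0.8],[0,0,0,0,0.5],[0,0,0,0,0.3],[0,0,0,0,0.3],[0,0,0,0,0.3],[0,0,0,0,0.3]],
], grip_force=40)

```text
time: 9.43
ee_pos: [544.4, -262.2, 38.6]
eef_rot: [3.141, -0.0, 0.003]
force: [-0.2, 2.7, 5.5]
opening: 37.6
grasp_force: 40.6
```

>>> send_rows([
  [[0,0,-0.02,0,0.3],[0,0,-0.08,0,0.3],[0,0,-0.1,0,0.3],[0.013,-0.05,-0.02,0,0.3],[0.013,-0.09,0,0,0.3],[0.013,-0.09,0,0,0.3],[0.013,-0.09,0,0,0.3],[0.013,-0.09,0,0,0.3],[0.013,-0.09,0,0,0.3],[0.013,-0.09,0,0,0.3],[0.013,-0.09,0,0,0.3],[0.013,-0.09,0,0,0.3]],
])

```text
time: 10.92
ee_pos: [601.9, 124.3, 147.8]
eef_rot: [-3.141, 0.001, -0.0]
force: [0.7, 0.2, -1.1]
opening: 37.9
grasp_force: 40.5
```

>>> send_rows([
  [[0.013,-0.09,0,0,0.3],[0.013,-0.09,0,0,0.3],[0.013,-0.09,0,0,0.3],[0.013,-0.09,0,0,0.3],[0.013,-0.051,0,0,0.3],[0,0,0,0,0.3],[0,0,0,0,0.3]],
])

```text
time: 11.8
ee_pos: [634.2, 327.8, 147.3]
eef_rot: [3.141, -0.001, -0.001]
force: [-0.9, -0.5, -0.6]
opening: 37.8
grasp_force: 40.5
```

>>> send_rows([
  [[-0.01,0,0,0,0.3],[0,0,0.08,0,0.3],[0,0,0.08,0,0.3],[0,0,0.04,0,0.3],[0,0,0.02,0,0.3],[0,0,0.01,0,0.3],[0,0,0.005,0,0.3],[0,0,0,0,0.3],[0,0,0,0,0.3]],
])

```text
time: 12.92
ee_pos: [629.9, 328.7, 30.6]
eef_rot: [-3.141, 0.0, -0.001]
force: [0.0, -0.0, -1.0]
opening: 37.9
grasp_force: 40.5
```

```bash
python3 - <<'E'
from bench import viewer
import cv2
c=[cv2.resize(viewer.camera(n)["img"][a:b,e:f,::-1],(400,400)) for n,a,b,e,f in(("top",90,210,160,280),("scene",140,260,350,470))]
cv2.imwrite("pics/l3.png",cv2.hconcat(c))
E
```

```text
(no output)
```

View pics/l3.png

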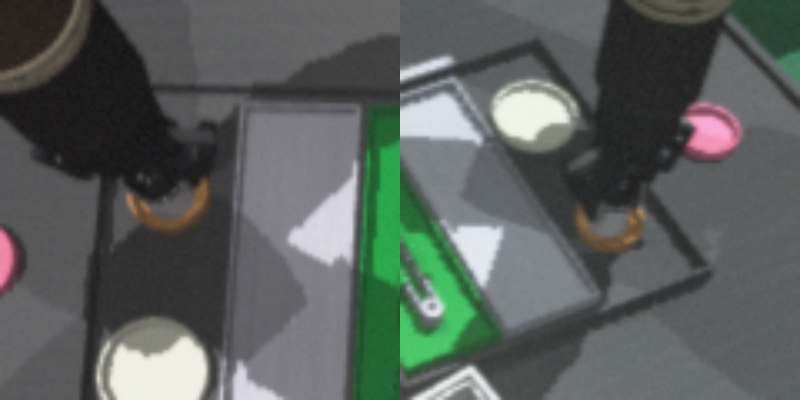

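Pepper is inside the cork rim (left pane (167,200)). Lower 1.5 mm more, release, rise.

>>> send_rows([
  [[0,0,0.003,0,0.3],[0,0,0,0,0.3],[0,0,0,0,0.55],[0,0,0,0,0.65],[0,0,0,0,0.65],[0,0,-0.04,0,0.65],[0,0,-0.08,0,0.65],[0,0,-0.1,0,0.65],[0,0.08,0,0,1],[0,0.1,0,0,1],[0,0.1,0,0,1],[0,0.1,0,0,1]],
])

```text
time: 14.52
ee_pos: [629.8, 137.1, 140.2]
eef_rot: [-3.141, -0.0, -0.003]
force: [0.6, -0.7, 0.6]
opening: 85.5
grasp_force: 0.0
```

>>> send_rows([
  [[-0.002,0.1,0,0,1],[-0.002,0.1,0,0,1],[-0.002,0.1,0,0,1],[-0.002,0.1,0,0,1],[-0.002,0.1,0,0,1],[-0.001,0.1,0,0,1],[-0.001,0.1,0,0,1],[-0.001,0.1,0,0,1],[0,0,0,0,1],[0,0,0,0,1]],
])

```text
time: 15.78
ee_pos: [623.0, -261.8, 139.4]
eef_rot: [3.141, -0.002, 0.002]
force: [-0.6, -0.1, -0.1]
opening: 85.3
grasp_force: 0.0
```

```bash
python3 - <<'E'
from bench import viewer
import cv2
c=[cv2.resize(viewer.camera(n)["img"][a:b,e:f,::-1],(400,400)) for n,a,b,e,f in(("top",110,230,170,290),("scene",200,320,180,300))]
cv2.imwrite("pics/l4.png",cv2.hconcat(c))
E
```

```text
(no output)
```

View pics/l4.png

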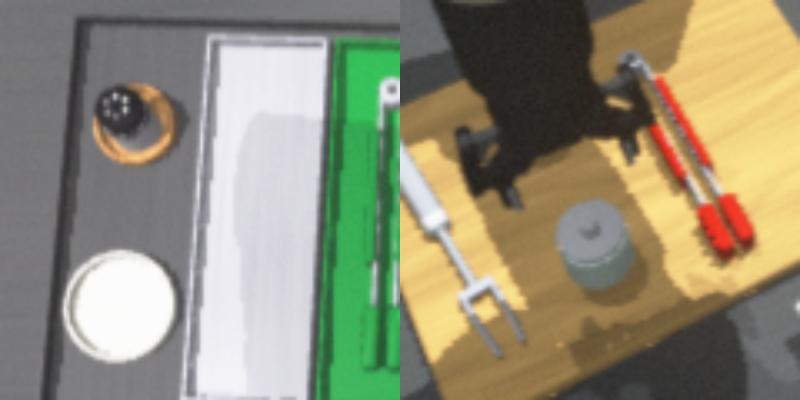

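Pepper upright in the cork (cap at (122,105) left pane); salt at (592,235) right pane, below the gripper.

```bash
python3 -c "
from h import *
print(ray(206.6,141.5,67),ray(237,269,80,'scene'),ray(237.2,269.7,71,'scene'))"
```

```text
[626.52559855 323.4371952 ] [ 630.69710193 -260.79735466] [ 627.76380819 -260.81188497]
```

>>> send_rows([
  [[0.003,0,0.04,0,1],[0,0,0.06,0,1],[0,0,0.05,0,1],[0,0,0.04,0,1],[0,0,0.02,0,1],[0,0,0,0,1],[0,0,0,0,0.8],[0,0,0,0,0.7],[0,0,0,0,0.6],[0,0,0,0,0.55],[0,0,0,0,0.55],[0,0,0,0,0.55]],
], grip_force=50)

```text
time: 17.38
ee_pos: [625.3, -261.6, 35.0]
eef_rot: [3.141, 0.0, 0.003]
force: [-2.0, 2.2, 5.7]
opening: 58.3
grasp_force: 53.3
```

>>> send_rows([
  [[0,0,-0.02,0,0.55],[0,0,-0.06,0,0.55],[0,0,-0.08,0,0.55],[-0.01,-0.04,-0.06,0,0.55],[-0.021,-0.085,0,0,0.55],[-0.021,-0.085,0,0,0.55],[-0.021,-0.085,0,0,0.55],[-0.021,-0.085,0,0,0.55],[-0.021,-0.085,0,0,0.55],[-0.021,-0.085,0,0,0.55],[-0.021,-0.085,0,0,0.55],[-0.021,-0.085,0,0,0.55]],
])

```text
time: 18.88
ee_pos: [534.9, 99.7, 143.9]
eef_rot: [-3.141, 0.001, -0.0]
force: [0.9, 0.1, -2.5]
opening: 58.5
grasp_force: 54.5
```

>>> send_rows([
  [[-0.021,-0.085,0,0,0.55],[-0.021,-0.085,0,0,0.55],[-0.021,-0.085,0,0,0.55],[-0.021,-0.085,0,0,0.55],[-0.02,-0.085,0,0,0.55],[-0.01,-0.04,0,0,0.55],[0,-0.008,0,0,0.55],[0,0,0,0,0.55],[0,0,0,0,0.55]],
])

```text
time: 20.0
ee_pos: [478.8, 333.9, 143.4]
eef_rot: [3.141, -0.002, -0.0]
force: [0.6, 0.0, -2.7]
opening: 58.6
grasp_force: 54.6
```

>>> send_rows([
  [[0,-0.005,0.05,0,0.55],[0,0,0.07,0,0.55],[0,0,0.05,0,0.55],[0,0,0.03,0,0.55],[0,0,0.015,0,0.55],[0,0,0.01,0,0.55],[0,0,0.005,0,0.55],[0,0,0,0,0.55],[0,0,0,0,0.55]],
])

```text
time: 21.12
ee_pos: [478.8, 337.8, 28.8]
eef_rot: [-3.141, 0.0, -0.001]
force: [0.1, -0.3, -2.8]
opening: 58.3
grasp_force: 54.6
```

```bash
python3 - <<'E'
from bench import viewer
import cv2
c=[cv2.resize(viewer.camera(n)["img"][a:b,e:f,::-1],(400,400)) for n,a,b,e,f in(("top",130,250,150,270),("scene",120,240,340,460))]
cv2.imwrite("pics/l5.png",cv2.hconcat(c))
E
```

```text
(no output)
```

View pics/l5.png

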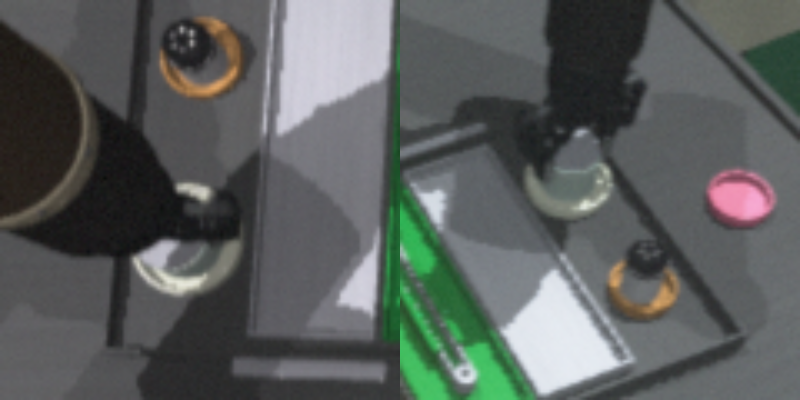

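Salt sits inside the saucer rim. Lower the last ~4 mm slowly.

>>> send_rows([
  [[0,0,0.004,0,0.55],[0,0,0.002,0,0.55],[0,0,0.001,0,0.55],[0,0,0,0,0.55],[0,0,0,0,0.55]],
])

```text
time: 21.85
ee_pos: [478.5, 337.4, 25.0]
eef_rot: [3.142, -0.0, -0.0]
force: [-2.0, -1.5, 2.9]
opening: 58.5
grasp_force: 55.1
```

>>> send_rows([
  [[0,0,0,0,0.75],[0,0,0,0,0.9],[0,0,0,0,0.9],[0,0,0,0,0.9],[0,0,-0.03,0,0.9],[0,0,-0.08,0,0.9],[0,0,-0.08,0,0.9],[0,0,-0.06,0,0.9],[0.01,0.08,0,0,0.6],[0.01,0.1,0,0,0.6],[0.01,0.1,0,0,0.6],[0.01,0.1,0,0,0.6]],
])

```text
time: 23.35
ee_pos: [498.7, 146.1, 151.2]
eef_rot: [-3.141, -0.0, -0.002]
force: [1.6, 0.1, 0.3]
opening: 51.2
grasp_force: 0.0
```

>>> send_rows([
  [[0.01,0.1,0,0,0.6],[0.01,0.1,0,0,0.6],[0.01,0.1,0,0,0.6],[0,0.1,0,0,0.6],[0,0.1,0,0,0.6],[0,0.1,0,0,0.6],[0,0.1,0,0,0.6],[0,0.1,0,0,0.6],[0,0.1,0,0,0.6],[0,0.1,0,0,0.6],[0,0.06,0,0,0.6],[0,0,0,-0.31,0.6]],
])

```text
time: 24.85
ee_pos: [512.9, -384.9, 150.5]
eef_rot: [3.132, 0.243, 0.0]
force: [0.1, 0.7, -0.2]
opening: 50.9
grasp_force: 0.0
```

>>> send_rows([
  [[0,0,0,0,0.6],[0,0,0,0,0.6]],
])

```text
time: 25.1
ee_pos: [513.5, -382.3, 150.5]
eef_rot: [3.132, 0.238, 0.001]
force: [-0.1, 0.0, -0.7]
opening: 51.2
grasp_force: 0.0
```

```bash
python3 - <<'E'
from bench import viewer
import cv2
c=[cv2.resize(viewer.camera(n)["img"][a:b,e:f,::-1],(400,400)) for n,a,b,e,f in(("top",110,230,160,280),("scene",200,340,140,280))]
cv2.imwrite("pics/l6.png",cv2.hconcat(c))
E
```

```text
(no output)
```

View pics/l6.png

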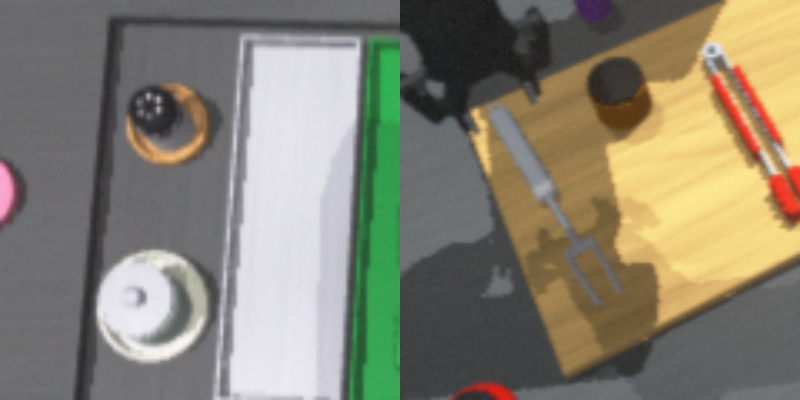

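Salt stands upright in the saucer (knob (134,296) left pane); the fork's handle is clear at (520,150) right pane.

>>> send_rows([
  [[0,0,0.08,0,0.6],[0,0,0.08,0,0.6],[0,0,0.05,0,0.6],[0,0,0.03,0,0.6],[0,0,0.015,0,0.6],[0,0,0,0,0.6],[0,0,0,0,0.3],[0,0,0,0,0],[0,0,0,0,0],[0,0,0,0,0],[0,0,0,0,0]],
], grip_force=70)

```text
time: 26.58
ee_pos: [514.2, -383.0, 23.7]
eef_rot: [3.131, 0.243, 0.003]
force: [-0.8, 0.8, 6.4]
opening: 19.8
grasp_force: 69.8
```

```bash
python3 -c "
from h import *
print(ray(200.2,198.8,70))"
```

```text
[476.54805059 334.14471133]
```

>>> send_rows([
  [[0,0,-0.02,0,0],[0,0,-0.07,0,0],[0,0,-0.1,0,0],[0,0,-0.07,0.2,0],[0,0,0,0.2,0],[-0.002,-0.06,0,0,0],[-0.003,-0.09,0,0,0],[-0.003,-0.09,0,0,0],[-0.003,-0.09,0,0,0],[-0.003,-0.09,0,0,0],[-0.003,-0.09,0,0,0],[-0.003,-0.09,0,0,0]],
])

```text
time: 28.08
ee_pos: [516.5, -80.9, 152.7]
eef_rot: [-3.14, 0.071, -0.0]
force: [1.4, 1.5, -2.0]
opening: 20.0
grasp_force: 68.9
```

>>> send_rows([
  [[-0.003,-0.09,0,0,0],[-0.003,-0.09,0,0,0],[-0.003,-0.09,0,0,0],[-0.002,-0.09,0,0,0],[-0.002,-0.09,0,0,0],[0,-0.09,0,0,0],[0,-0.06,0,0,0],[0,-0.022,0,0,0],[0,0,0,0,0],[0,0,0,0,0]],
])

```text
time: 29.32
ee_pos: [524.3, 227.6, 152.3]
eef_rot: [3.14, -0.072, -0.001]
force: [0.8, 0.5, -2.4]
opening: 19.7
grasp_force: 69.0
```

```bash
python3 - <<'E'
from bench import viewer
import cv2
c=[cv2.resize(viewer.camera(n)["img"][a:b,e:f,::-1],(400,400)) for n,a,b,e,f in(("top",90,260,160,330),("scene",120,290,280,450))]
cv2.imwrite("pics/l7.png",cv2.hconcat(c))
E
```

```text
(no output)
```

View pics/l7.png

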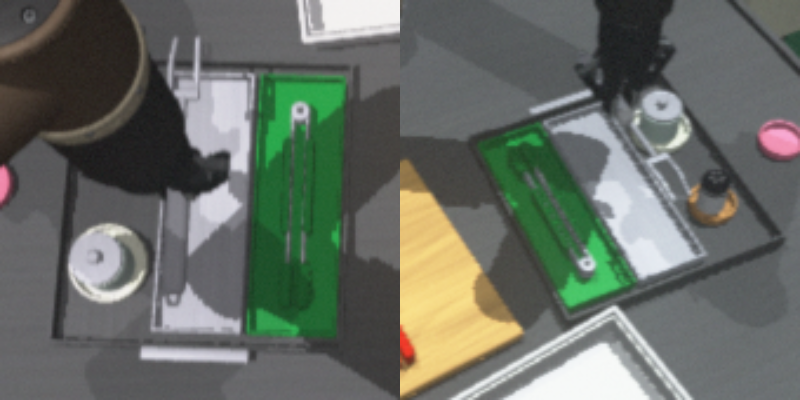

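Fork held level over the pan, handle end (172,303), prongs (186,40). Lower.

>>> send_rows([
  [[0.004,0,0.07,0,0],[0,0,0.1,0,0],[0,0,0.06,0,0],[0,0,0.03,0,0],[0,0,0.01,0,0],[0,0,0.006,0,0],[0,0,0.002,0,0],[0,0,0,0,0],[0,0,0,0,0]],
])

```text
time: 30.55
ee_pos: [526.8, 228.7, 13.8]
eef_rot: [-3.14, 0.071, -0.001]
force: [-0.0, -1.0, -1.8]
opening: 20.0
grasp_force: 68.9
```

>>> send_rows([
  [[0,0,0.002,0,0],[0,0,0,0,0.2],[0,0,0,0,0.45],[0,0,0,0,0.45],[0,0,0,0,0.45],[0,0,-0.04,0,0.45],[0,0,-0.08,0,0.45],[0,0,-0.1,0,0.45],[0,0,-0.1,0,0.45],[-0.1,0.06,-0.05,0,0.45],[0,0.1,0,0,0.45],[0,0.1,0,0,0.45]],
])

```text
time: 32.05
ee_pos: [471.0, 100.5, 197.7]
eef_rot: [-3.14, 0.068, -0.002]
force: [0.7, -0.2, 0.1]
opening: 38.6
grasp_force: 0.0
```

>>> send_rows([
  [[0,0.1,0,0,0.45],[0,0.1,0,0,0.45],[0,0.1,0,0,0.45],[0,0,0,0,0.45],[0,0,0,0,0.45],[0,0,0,0,0.45]],
])

```text
time: 32.8
ee_pos: [464.9, -47.7, 196.9]
eef_rot: [-3.141, 0.07, -0.0]
force: [-0.5, 0.8, 0.6]
opening: 38.6
grasp_force: 0.0
```

```bash
python3 - <<'E'
from bench import viewer
import cv2
c=[cv2.resize(viewer.camera(n)["img"][a:b,e:f,::-1],(400,400)) for n,a,b,e,f in(("top",100,250,180,330),("scene",100,330,190,420))]
cv2.imwrite("pics/l8.png",cv2.hconcat(c))
E
```

```text
(no output)
```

View pics/l8.png

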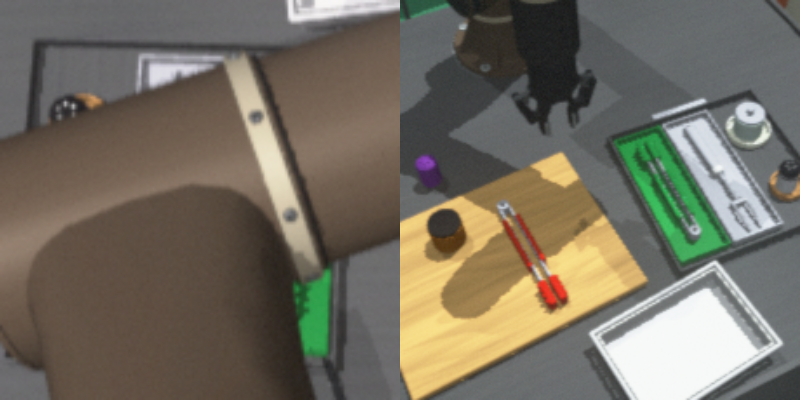

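Fork is in the pan (handle (688,131) to prongs (752,222), right pane); all other items are in place. One numeric check, then hand in.

```bash
python3 -c "
from h import *
print((ray(355.6,175.3,16,'scene')+ray(392.4,227.7,14,'scene'))/2, ray(414.3,196.6,66,'scene'))
from bench import robot
print(robot.hand_in())"
```

```text
[552.98122128 227.22796057] [630.6847514  326.44323169]
the job is handed in; nothing more can be done
None
```

I put all four items in the tray and handed the job in: tongs flat in the green bin, fork flat in the steel pan, salt upright in the white saucer, pepper upright in the cork coaster. The red tongs and candle jar weren't touched. My camera checks put the salt, pepper and fork within about 6 mm of centre; the tongs I checked only by eye, and no verdict came back.

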